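# Open the dry sample box with its two-stage catch

### The arm

A 7-joint arm with a two-finger parallel gripper is mounted at the origin on a cart in front of the work surface, level with it; the furniture and walls round the work are solid. World frame = base frame: x ahead of the robot, y to its left, z up, the work surface at z = 0. Lengths are in m, angles in rad, forces in N, time in s.
With the tool pointing down it reaches from about 0.4 to 0.85 m from the base axis. Payload 10.4 kg.
Tool frame: the origin (TCP) lies on the centre line of the jaws, within the pads' length; the fingertips stand 8 mm ahead of it and the grasp point (between the pads) lies 11 mm behind it (r.finger_overhang is the distance from the TCP to the fingertips, in m); z points along the fingers, y is the line along which they close (so a half turn about z gives the same grasp; the last joint's range is limited). The gripper opens to 87 mm and grips with 3 to 60 N. Pads are 19 mm wide; open, the fingers measure 117 mm over their backs; the gripper's body (75 mm by 190 mm) begins 51 mm behind the grasp point.
Start: joints at [1.117, 0.332, -0.065, 1.46, 0.022, 1.35, -0.088], TCP at [0.261, -0.568, 0.231] pointing down, gripper open.
Joint ranges: [-2.6, 2.6], [-0.5, 2.12], [-1.47, 1.34], [0.16, 2.42], [-1.27, 4.41], [0.06, 2.06], [-2.6, 2.6]. Speed limits (rad/s): [2.22, 2.22, 2.79, 2.79, 3.14, 3.14, 3.14].

### API

Orientations are given as a unit quaternion [x, y, z, w].
In Python, from bench import r, vision gives the robot as it stands.
- The arm moves only by the tool drive_tool, never from a script. Its argument "series" is a list of rows, each a list of 2 entries, a list of its own where there are three numbers: the shift along the world's x, y, z in cm, then the turn about the world's z in degrees. A call has exactly 10 rows; each row shifts and turns the commanded pose from where the row before left it; what a row does not reach is not made up. A row lasts 1/8 s, in which the tool goes at most 62.5 mm and 10.7 degrees, less where a joint would pass 70% of its speed; a pose out of reach is approached as far as the arm can. A call with a gripper value outside its range is refused whole. "hand" is the closure, from 0 (fully open) to 1 (shut), set as the call begins (left out, the last holds). The fingers move at their own pace and stop on an object; "newtons" is the grip in N (left out, the last holds). Time passes only in rows, so rows that do not move let the fingers close, or fill a call up. It gives the time, the measured TCP pose, the force, the opening and the grip force at its end, in the units of the state.
- r.read_state(): the state, without advancing time (a new reading comes with each control period).
- vision.camera(name): name is "scene" or "top" or "wrist"; returns a dict with "color" (480x640x3 uint8, red, green, blue), "intrinsics" (3x3 intrinsics, pixels), "R" (3x3) and "t" (3): a world point X has camera coordinates R X + t; the wrist camera has in their place "mount" (4x4, takes a point from camera to tool coordinates, whose origin is the TCP and whose axes are the flange's). Camera axes: x right, y down, z forward; pixel columns grow to the right and rows downward; lengths in m; the calibration is good to about 2 mm. A picture is of the moment at which its call begins: read the wrist's pose just before it. There is no depth.
- r.close_job(): hands the job in; it is judged then, once.
The state is a dict: "time": time; "joint_positions": joint angles; "joint_vel": joint speeds; "joint_torque": joint torques, N m; "ee_pos": TCP position; "eef_rot": TCP orientation; "ft_force": force on the tool from outside, world axes, zero at the start; "torque": the same for the moment, N m; "width": finger opening in m; "grip_force": force on a finger pad.
Only numpy, scipy, OpenCV 4.12 (cv2) and the standard library are available. Lean on these libraries where they do the work, as an engineer would, in place of code of your own. Each camera call takes 0.05 s, during which the arm holds its last target. There are 200 camera calls.

### The job

Open the sample box so that the objective stored in it can be taken out. Its lid is held by a lever latch, and the lever by the hook of a sliding safety tab: push the tab in gently until you feel it come up against its stop, which takes the hook clear of the lever; then swing the lever up until it stands upright, and raise the lid by one of its knobs until it stands upright. Work by feel and without force: the stop and the hook bend easily, so do not press the tab hard against its stop, and do not pull at the lever or the lid while the hook still holds it. Leave the objective and the things on the bench as they are.

Things in the scene. Friction and masses are not known exactly. Their poses are not given: they have to be found in the camera images.
- sample_box: Grey dry box screwed to the bench, base 150 x 250 x 8; all below is in its frame, mm: origin at the centre of its underside, x to its back, y to its left, z up. It stands level, front roughly to the robot. Lid x -26 to 75, y -97 to 97, top z 88. In front of it the latch block, x -75 to -25, y -64 to 64, deck z 82. Shut, nothing rises above z 130.
- safety_tab (a joint): Travel of the safety tab, m: near 0 = locked; grows as it is pushed to -y; steady friction of about 4 N, stays where it is left. A slide (x -50 to -34) runs under the lever; the hook screwed to it reaches over the lever. The hook's setting differs each time: it meets the stop anywhere from 0.006 to 0.026 and clears the lever only in the last 1.5 mm before. Over 10 N on the stop bends it.
- tab_face (a point): Centre of the outer (+y) face of the tab's black upright thumb piece, pushed towards -y: 22 mm wide (x), 7 mm thick (y), z 83 to 114. This point is at x -42, y 57, z 104 when locked and moves with the tab. The space to its left (+y) is free for closed fingertips down to z 86.
- latch (a joint): Angle of the latch lever, rad: 0 = down on the lid, 1.57 upright, stop at 1.9. Its free end swings up and then forward (-x) about latch_hinge; stiff enough to stay where it is left (about 1 N at the grip). A steel bar 14 mm wide (y), 6 mm thick. The hook holds it down 20 mm from the pin, so that a pull at the grip loads the hook threefold; over 25 N bends it.
- latch_grip (a point): Middle of the black upright grip at the lever's free end, to be pinched on its left and right faces: 14 mm wide (y), 15 mm long (x), z 94 to 128 with the latch down. This point is then at x 1, y 0, z 115, that is 63 mm behind and 22 mm above the hinge pin; it moves with the lever.
- latch_hinge (a point): Hinge pin of the lever, x -62, y 0, z 93; its axis is the box's y.
- lid (a joint): Opening angle of the lid, rad: 0 = shut, 1.57 = upright, stop at 1.8. It turns up and back about lid_hinge; weighs 0.45 kg and has friction hinges, so that it stays where it is left; about 6 N at a knob lifts it.
- lid_knob_left (a point): Left black lid knob, an upright cylinder 18 mm in diameter, 30 mm high (z 88 to 118), near the lid's front edge. This point is on its axis 8 mm below its top: x -10, y 62, z 110 with the lid shut, 88 mm in front of and 29 mm above lid_hinge; moves with the lid. Either knob may be used.
- lid_knob_right (a point): Right black lid knob, the same at y -62.
- lid_hinge (a point): Middle of the lid's hinge axis, x 78, y 0, z 81; the axis is the box's y.
- objective: Microscope objective, 35 mm in diameter, 61 mm high, standing loose between four pins inside the box, hidden until the lid is up; to be left standing. Origin at the centre of its underside.
- tin_box: Flat tin, 57 x 87 x 23 mm, bystander at the left of the bench.
- hex_key_1: L-shaped hex key, 34 x 92 x 6 mm, bystander.
- caliper: Slide caliper lying flat, 57 x 200 x 10 mm, bystander at the right of the bench.
- dsub_spare: Spare D-shaped cable plug, 70 x 31 x 13 mm, bystander right of the box.
- marker_black: Marker pen, 13 x 137 mm, lying in front of the box, bystander.
- tweezers: Tweezers, 13 x 120 x 8 mm, bystander.
- gauge_block_1: Steel gauge block standing on edge, 9 x 30 x 35 mm, bystander.
- clear_tape: Roll of clear tape lying flat, 86 x 86 x 19 mm, bystander at the left of the bench.
- torch: Small black torch, 33 x 113 mm, bystander at the right of the bench.

How it is judged:
On the way, in this order (a step that is already met when the one before it is completed fails the run):
1. the hook of the safety tab is pushed clear of the lever, which is still down (y of keeper_c1 in the frame of sample_box below -0.0225 m and value of joint latch below 0.1 rad), for 0.2 s.
2. the latch lever is swung up to about upright while the lid is still shut (value of joint latch above 1.3 rad and value of joint lid below 0.1 rad), for 0.2 s.
At the end, for the whole second after the job is handed in: The lid stands open at 80 degrees or more, the latch lever stands at 75 degrees or more, both at rest and let go, and the objective stands upright in the box (value of joint lid above 1.4 rad and value of joint latch above 1.3 rad and angle between objective's own z axis and vertical below 0.15 rad); the robot touches nothing.
It fails at once if the safety tab is pressed against its stop with more than 10 N (contact force between keeper_c0 and sample_box_c0 above 10 N).
It fails at once if the hook of the safety tab is loaded by the lever with more than 25 N (latch or lid forced against the safety) (contact force between keeper_c1 and latch_c0 above 25 N).
It fails at once if the objective is shifted in the box by more than 15 mm (distance of objective from where it was at the start of the episode above 0.015 m).
It fails at once if a bystander on the bench is moved by more than 20 mm (distance of any of dsub_spare, tin_box, hex_key_1, caliper, marker_black, tweezers, gauge_block_1, clear_tape, torch from where it was at the start of the episode above 0.02 m).
It also fails if it takes over 70 s, if anything falls off the work surface, if the arm or the gripper's body presses on something with over 40 N, if the wrist force passes 120 N, or if a joint passes its speed limit or range.

## Working session

There is one attempt and no reset: what is moved stays moved. The work goes in short steps, Python scripts to look and compute and a tool call to move; the robot and the scene stay as the last step left them, time stands still between calls to the robot, and variables do not carry over. Pictures are saved under pics/ and viewed, at most 10 in all, crops included, and the job is handed in when it is done.

Besides the shell and the picture viewer there is one more tool, called after ">>>" as name([rows], argument=value, ...), one row to a line, values as JSON. drive_tool: Moves the arm, as the interface text tells. Its arguments: {"type":"object","properties":{"series":{"type":"array"},"hand":{"type":"number"},"newtons":{"type":"number"}},"required":["series"]}

```bash
mkdir -p pics; ls; python3 - <<'E'
from bench import r, vision
import cv2,numpy as np
s=r.read_state();print(s)
for n in("scene","top"):
    c=vision.camera(n);cv2.imwrite(f"pics/{n}1.png",c["color"][:,:,::-1]);np.savez(f"pics/{n}1.npz",K=c["intrinsics"],R=c["R"],t=c["t"]);print(c["intrinsics"],c["R"],c["t"])
print(vision.camera("wrist")["mount"])
E
```

```text
pics
{'time': 0.0, 'joint_positions': array([ 1.11738365,  0.3328602 , -0.06467738,  1.46093469,  0.02156675,
        1.34991231, -0.08850678]), 'joint_vel': array([-0.00070511, -0.00083638, -0.00115526,  0.00063697, -0.00040039,
       -0.00099291, -0.00119927]), 'joint_torque': array([-7.08991411e-04, -6.23266983e+01,  2.39225262e-02, -3.89906788e+01,
       -6.14412641e-02,  3.96984885e-02,  1.05623174e-04]), 'ee_pos': array([ 0.26084037, -0.56755118,  0.22976432]), 'eef_rot': array([ 9.76890939e-01,  2.13737195e-01, -1.72114582e-04, -6.89230701e-04]), 'ft_force': array([ 0.14971591,  0.31597051, -0.01560213]), 'torque': array([ 0.03562437,  0.03546428, -0.06563538]), 'grip_force': 0.0, 'width': 0.08717015937934289}
[[566.70262517   0.         321.57645608]
 [  0.         566.70262517 239.86181308]
 [  0.           0.           1.        ]] [[ 0.48790739 -0.87288348  0.00456195]
 [-0.39473962 -0.22529915 -0.89074178]
 [ 0.77854159  0.43279871 -0.45448681]] [-0.28564968  0.26574041  1.37679838]
[[514.69798148   0.         320.6989172 ]
 [  0.         514.69798148 240.34639647]
 [  0.           0.           1.        ]] [[-0.02161577 -0.99968867  0.01246295]
 [-0.99594001  0.02044178 -0.0876677 ]
 [ 0.08738564 -0.01430735 -0.99607181]] [-0.04838505  0.47552085  1.41057408]
[[ 5.42890697e-04 -9.63598886e-01 -2.67351626e-01  7.25864111e-02]
 [ 9.99999710e-01  6.65922413e-04 -3.69519187e-04 -5.24454322e-04]
 [ 5.34103716e-04 -2.67351348e-01  9.63598968e-01 -1.54606850e-01]
 [ 0.00000000e+00  0.00000000e+00  0.00000000e+00  1.00000000e+00]]
```

View pics/top1.png

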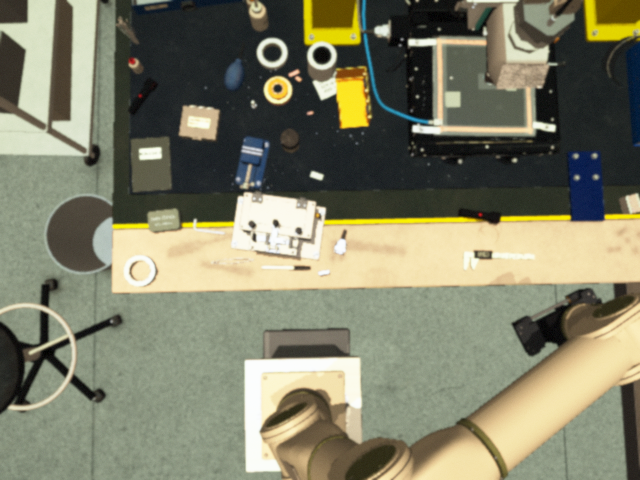

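View pics/scene1.png

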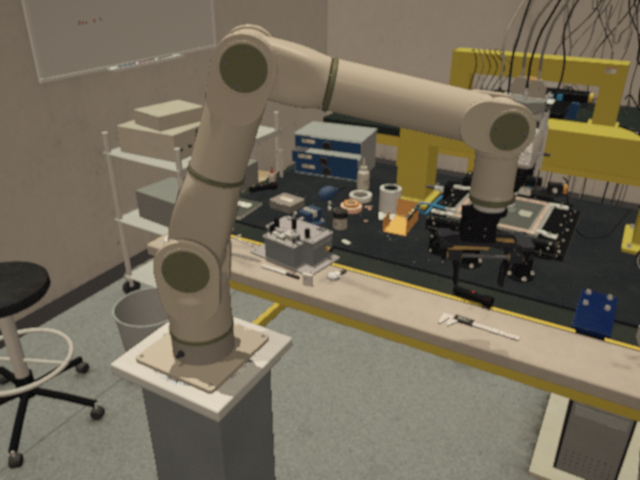

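The top view shows the box around (280,225), with its front facing the robot. I'll enlarge both views.

```bash
python3 - <<'E'
import cv2,numpy as np
a=cv2.imread("pics/top1.png")[185:265,225:335];b=cv2.imread("pics/scene1.png")[205:290,250:350]
a=cv2.resize(a,None,fx=7,fy=7,interpolation=cv2.INTER_CUBIC);cv2.imwrite("pics/topc.png",a)
b=cv2.resize(b,None,fx=7,fy=7,interpolation=cv2.INTER_CUBIC);cv2.imwrite("pics/scenec.png",b)
E
```

```text
(no output)
```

View pics/topc.png

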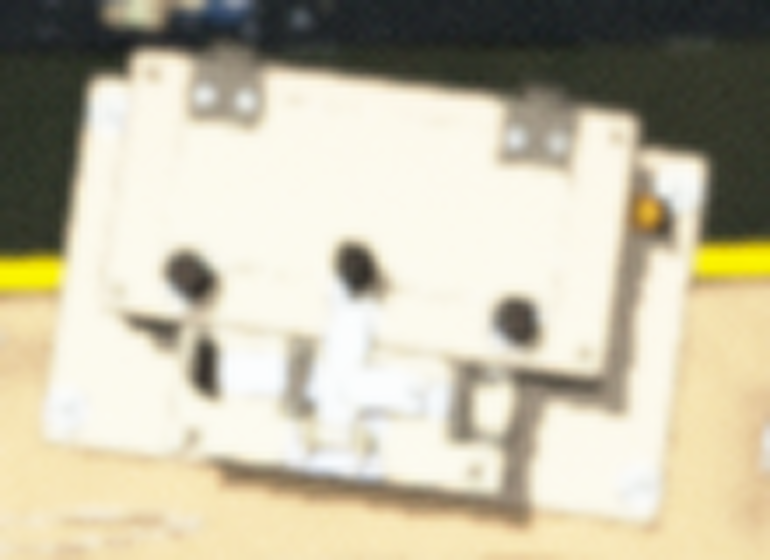

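View pics/scenec.png

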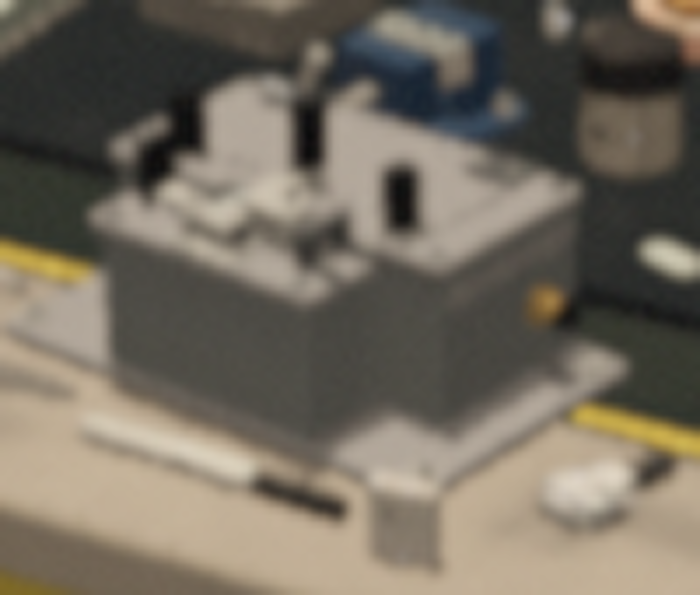

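Top crop: knob tops at about (185,268) left and (515,318) right, grip top (352,262), tab about (205,362), and base corners (43,440), (655,522), (708,155). Scene crop: left knob top (187,97), grip (308,100), right knob (402,172). Next I'll fit the pose and triangulate the points.

```bash
cat > h.py <<'E'
import numpy as np
from scipy.optimize import least_squares
class Cam:
    def __init__(s,K,R,t): s.K,s.R,s.t=K,R,t
    def proj(s,X):
        p=(s.R@np.atleast_2d(X).T).T+s.t; p=p@s.K.T; return p[:,:2]/p[:,2:]
def load(n):
    d=np.load(n);return Cam(d["K"],d["R"],d["t"])
def tri(obs):
    A=[]
    for c,u in obs:
        P=c.K@np.c_[c.R,c.t]; A+= [u[0]*P[2]-P[0],u[1]*P[2]-P[1]]
    v=np.linalg.svd(np.array(A))[2][-1];return v[:3]/v[3]
def w(p,B):
    B=np.atleast_2d(B)/1000.;c,s=np.cos(p[2]),np.sin(p[2])
    return np.c_[p[0]+c*B[:,0]-s*B[:,1],p[1]+s*B[:,0]+c*B[:,1],B[:,2]]
E
python3 - <<'E'
from h import *
T,S=load("pics/top1.npz"),load("pics/scene1.npz")
print(-T.R.T@T.t,-S.R.T@S.t)
ft=lambda a:np.array(a)/7+[225,185]-0.43; fs=lambda a:np.array(a)/7+[250,205]-.43
tp=ft([[185,268],[352,262],[515,318],[43,440],[655,522],[708,155]]);sp=fs([[187,97],[308,100],[402,172]])
B=np.array([[-10,62,118],[1,0,128],[-10,-62,118],[-75,125,8],[-75,-125,8],[75,-125,8]])
for n,i in(("L",0),("grip",1),("R",2)): print(n,tri([(T,tp[i]),(S,sp[i])]))
f=lambda p:np.r_[(T.proj(w(p,B))-tp).ravel(),(S.proj(w(p,B[:3]))-sp).ravel()]
q=least_squares(f,[.63,.05,-.1]);print(q.x,q.fun.round(1))
p=q.x
for n,b in dict(tab=[-42,57,104],grip=[1,0,115],kl=[-10,62,110],kr=[-10,-62,110],hinge=[-62,0,93],lh=[78,0,81]).items(): print(n,w(p,b).round(4))
E
```

```text
[ 0.34928044 -0.0379089   1.44732391] [-0.82762595 -0.78534437  0.86374592]
L [0.51536906 0.12386129 0.11418974]
grip [0.51505433 0.06026046 0.12749592]
R [0.4946096  0.00064989 0.11527354]
[ 0.51469227  0.06023106 -0.15453881] [-0.   0.3  0.1 -0.3  0.2 -0.5 -0.6  0.4  0.5  0.5  0.   0.4  0.1 -0.9
  0.1 -0.2  0.  -0.9]
tab [[0.482 0.123 0.104]]
grip [[0.5157 0.0601 0.115 ]]
kl [[0.5144 0.123  0.11  ]]
kr [[0.4953 0.0005 0.11  ]]
hinge [[0.4534 0.0698 0.093 ]]
lh [[0.5918 0.0482 0.081 ]]
```

The triangulated heights match the text (knob tops 114/115 mm against 118, grip 127 against 128). The box is at about (0.515, 0.060) with yaw -8.9°. I'll move above the hook for a close look, turning +146.5° so the jaws line up with the box's y.

>>> drive_tool([
  [[2,3.1,0.4],7.3],
  [[2,3.1,0.4],7.3],
  [[2,3.1,0.4],7.3],
  [[2,3.1,0.4],7.3],
  [[2,3.1,0.4],7.3],
  [[2,3.1,0.4],7.3],
  [[2,3.1,0.4],7.3],
  [[2,3.1,0.4],7.3],
  [[2,3.1,0.4],7.3],
  [[2,3.1,0.4],7.3],
], hand=1, newtons=10)

```text
time: 1.4
ee_pos: [0.4614, -0.2569, 0.2706]
eef_rot: [0.657, 0.754, -0.0, -0.0]
ft_force: [-0.0, -0.8, -0.2]
width: 0.0016
grip_force: 0.0
```

>>> drive_tool([
  [[0.1,3.4,0],8.2],
  [[0.1,3.4,0],8.2],
  [[0.1,3.4,0],8.2],
  [[0.1,3.4,0],8.2],
  [[0.1,3.4,0],8.2],
  [[0.1,3.4,0],8.2],
  [[0.1,3.4,0],8.2],
  [[0.1,3.4,0],8.2],
  [[0.2,3.7,0],8],
  [[0,0,0],0],
])

```text
time: 2.65
ee_pos: [0.4707, 0.054, 0.2706]
eef_rot: [0.073, 0.997, 0.0, 0.0]
ft_force: [-0.1, -0.3, -0.3]
width: 0.0005
grip_force: 0.0
```

```bash
cat >> h.py <<'E'
def shot(n):
    from bench import r,vision
    from scipy.spatial.transform import Rotation as Ro
    import cv2
    s=r.read_state();c=vision.camera("wrist");M=c["mount"]
    W=np.eye(4);W[:3,:3]=Ro.from_quat(s["eef_rot"]).as_matrix();W[:3,3]=s["ee_pos"];C=np.linalg.inv(W@M)
    np.savez(f"pics/{n}.npz",K=c["intrinsics"],R=C[:3,:3],t=C[:3,3]);cv2.imwrite(f"pics/{n}.png",c["color"][:,:,::-1])
    a=np.degrees(2*np.arctan2(s["eef_rot"][1],s["eef_rot"][0]));print(s["time"],s["ee_pos"],"yaw",a,s["eef_rot"],s["ft_force"],s["width"],s["joint_positions"].round(2))
E
python3 -c "
from h import *
shot('w1')"
```

```text
2.65 [0.47069536 0.05402813 0.27063271] yaw 171.63808564168158 [7.29067217e-02 9.97338709e-01 3.30391752e-04 2.72708979e-05] [-0.14281483 -0.28513146 -0.31422541] 0.0005493570763976373 [ 0.55  0.02 -0.75  1.75  0.01  1.38  1.22]
```

View pics/w1.png

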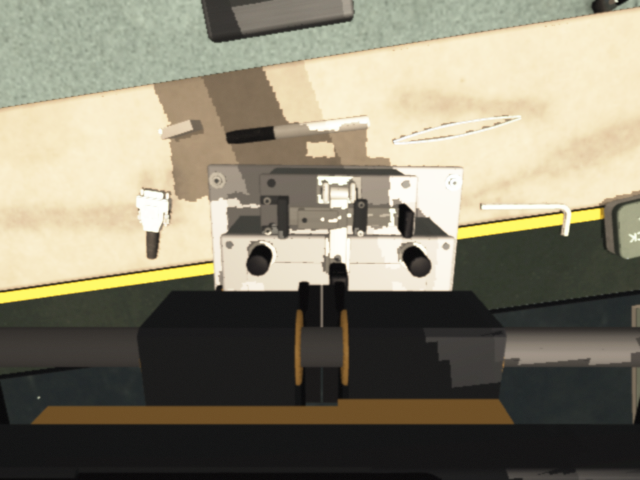

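The wrist view shows the box upside down: grip top around (338,270), knobs (258,262) and (416,262), tab (405,220), stop block around (275,215). I'll enlarge it.

```bash
python3 - <<'E'
import cv2
a=cv2.imread("pics/w1.png")[155:285,205:465];cv2.imwrite("pics/w1c.png",cv2.resize(a,None,fx=3,fy=3,interpolation=cv2.INTER_CUBIC))
E
```

```text
(no output)
```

View pics/w1c.png

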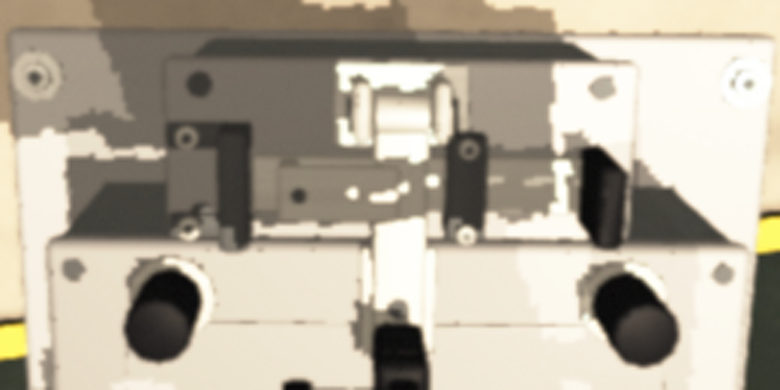

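```bash
python3 - <<'E'
from h import *
T,S,W=load("pics/top1.npz"),load("pics/scene1.npz"),load("pics/w1.npz")
ft=lambda a:np.array(a)/7+[225,185]-0.43; fs=lambda a:np.array(a)/7+[250,205]-.43; fw=lambda a:np.array(a)/3+[205,155]-.33
tp=ft([[185,268],[352,262],[515,318],[43,440],[655,522],[708,155]]);sp=fs([[187,97],[308,100],[402,172]])
wp=fw([[160,330],[643,335],[12,30],[772,38]])
B=np.array([[-10,62,118],[1,0,128],[-10,-62,118],[-75,125,8],[-75,-125,8],[75,-125,8]]);BW=B[[2,0,4,3]]
print("triL",tri([(T,tp[0]),(W,wp[1])]),"triR",tri([(T,tp[2]),(W,wp[0])]))
f=lambda p:np.r_[(T.proj(w(p,B))-tp).ravel()*.5,(S.proj(w(p,B[:3]))-sp).ravel()*.5,(W.proj(w(p,BW))-wp).ravel()]
q=least_squares(f,[.515,.06,-.15],loss='soft_l1');p=q.x;print(p,np.degrees(p[2]),f(p).round(1))
np.save("pose.npy",p)
wc=lambda b:((W.proj(w(p,b))-[205,155]+.33)*3).round(0).tolist()
print("tab +y top edge",wc([[-53,57,114],[-31,57,114],[-53,50,114],[-31,50,114]]),"grip top",wc([1,0,128]))
print("y scale z95", wc([[-42,y,95] for y in(-50,-40,-30,-20,-10,0,10,50)]))
for n,b in dict(tab=[-42,57,104],grip=[1,0,115],kl=[-10,62,110],kr=[-10,-62,110],hinge=[-62,0,93],lh=[78,0,81],pre=[-42,82,104]).items(): print(n,w(p,b).round(4))
E
```

```text
triL [0.51599951 0.12420796 0.11070898] triR [0.49481843 0.00135804 0.11391639]
[ 0.51402374  0.06114363 -0.15609088] -8.943348670501365 [-0.2  0.3 -0.1 -0.  -0.1 -0.1 -0.5  0.3  0.1  0.4 -0.1  0.3 -0.1 -0.5
 -0.1 -0.1 -0.2 -0.4 -1.3  0.8  0.9  0.7 -2.9 -0.6  2.3 -0.6]
tab +y top edge [[634.0, 167.0], [628.0, 253.0], [606.0, 167.0], [601.0, 253.0]] grip top [[402.0, 390.0]]
y scale z95 [[211.0, 190.0], [248.0, 190.0], [286.0, 190.0], [324.0, 191.0], [362.0, 191.0], [400.0, 191.0], [438.0, 192.0], [589.0, 193.0]]
tab [[0.4814 0.124  0.104 ]]
grip [[0.515 0.061 0.115]]
kl [[0.5138 0.1239 0.11  ]]
kr [[0.4945 0.0015 0.11  ]]
hinge [[0.4528 0.0708 0.093 ]]
lh [[0.5911 0.049  0.081 ]]
pre [[0.4853 0.1487 0.104 ]]
```

The three views agree to about 1 mm. The gap from hook to stop is about 7 mm of travel (hook end at y≈-32, stop at y≈-39.5), so the last part goes by feel. First I'll move to the left of the tab.

>>> drive_tool([
  [[0.4,2.5,0],-0.6],
  [[0.4,2.5,0],0],
  [[0.4,2.5,0],0],
  [[0.26,1.97,-1],0],
  [[0,0,-3.5],0],
  [[0,0,-3.5],0],
  [[0,0,-3.5],0],
  [[0,0,-3.4],0],
  [[0,0,-2],0],
  [[0,0,0],0],
])

```text
time: 3.95
ee_pos: [0.4851, 0.145, 0.1006]
eef_rot: [0.082, 0.997, -0.0, -0.001]
ft_force: [-0.4, 0.1, 0.8]
width: 0.0005
grip_force: 0.0
```

```bash
python3 - <<'E'
from h import *
shot('w2')
E
```

```text
3.95 [0.4851158  0.14496168 0.10064886] yaw 170.6105494477527 [ 8.18467017e-02  9.96644258e-01 -2.52838631e-04 -1.12989486e-03] [-0.37645975  0.09764564  0.79371416] 0.0005443655499103241 [ 0.34  0.29 -0.81  1.89  0.24  1.07  0.84]
```

View pics/w2.png

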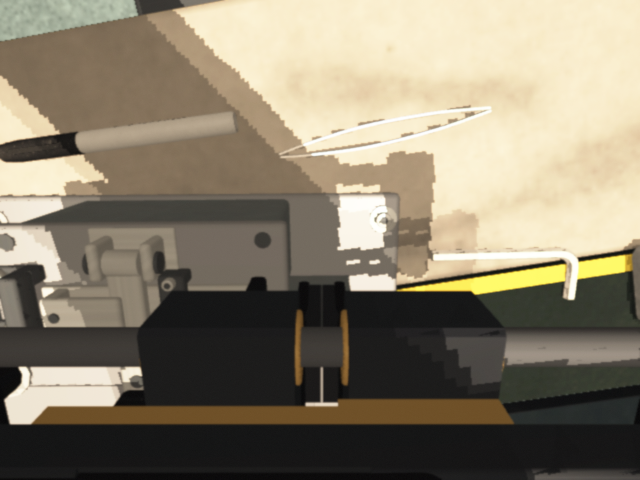

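Fingertips are left of the tab, with the tab's dark edge at about (258,285) and the fingers at x 300-345. TCP box-y is 78 mm. I'll approach slowly and feel for contact.

>>> drive_tool([
  [[-0.008,-0.05,0],0],
  [[-0.008,-0.05,0],0],
  [[-0.008,-0.05,0],0],
  [[-0.008,-0.05,0],0],
  [[-0.008,-0.05,0],0],
  [[-0.008,-0.05,0],0],
  [[-0.008,-0.05,0],0],
  [[-0.008,-0.05,0],0],
  [[-0.008,-0.05,0],0],
  [[-0.008,-0.05,0],0],
])

```text
time: 5.25
ee_pos: [0.4848, 0.1408, 0.1016]
eef_rot: [0.081, 0.997, 0.0, -0.0]
ft_force: [-0.2, 0.8, -0.3]
width: 0.0007
grip_force: 0.0
```

>>> drive_tool([
  [[-0.008,-0.05,0],0],
  [[-0.008,-0.05,0],0],
  [[-0.008,-0.05,0],0],
  [[-0.008,-0.05,0],0],
  [[-0.008,-0.05,0],0],
  [[-0.008,-0.05,0],0],
  [[-0.008,-0.05,0],0],
  [[-0.008,-0.05,0],0],
  [[-0.008,-0.05,0],0],
  [[0,0,0],0],
])

```text
time: 6.5
ee_pos: [0.4841, 0.1362, 0.1016]
eef_rot: [0.081, 0.997, 0.0, -0.0]
ft_force: [0.5, -0.4, -0.2]
width: 0.0003
grip_force: 0.0
```

>>> drive_tool([
  [[-0.008,-0.05,0],0],
  [[-0.008,-0.05,0],0],
  [[-0.008,-0.05,0],0],
  [[-0.008,-0.05,0],0],
  [[-0.008,-0.05,0],0],
  [[-0.008,-0.05,0],0],
  [[-0.008,-0.05,0],0],
  [[-0.008,-0.05,0],0],
  [[0,0,0],0],
  [[0,0,0],0],
])

```text
time: 7.75
ee_pos: [0.4835, 0.1323, 0.1016]
eef_rot: [0.081, 0.997, 0.0, -0.0]
ft_force: [-0.1, -0.2, 0.1]
width: 0.0005
grip_force: 0.0
```

>>> drive_tool([
  [[-0.008,-0.05,0],0],
  [[-0.008,-0.05,0],0],
  [[-0.008,-0.05,0],0],
  [[-0.008,-0.05,0],0],
  [[-0.008,-0.05,0],0],
  [[-0.008,-0.05,0],0],
  [[0,0,0],0],
  [[0,0,0],0],
  [[0,0,0],0],
  [[0,0,0],0],
])

```text
time: 9.0
ee_pos: [0.483, 0.1293, 0.1016]
eef_rot: [0.081, 0.997, 0.0, 0.0]
ft_force: [-0.1, 2.7, -0.5]
width: 0.001
grip_force: 2.0
```

Contact felt (2.7 N). The tab's travel is now ≤1 mm, so I'll push on 4 mm.

>>> drive_tool([
  [[-0.008,-0.05,0],0],
  [[-0.008,-0.05,0],0],
  [[-0.008,-0.05,0],0],
  [[-0.008,-0.05,0],0],
  [[-0.008,-0.05,0],0],
  [[-0.008,-0.05,0],0],
  [[-0.008,-0.05,0],0],
  [[-0.008,-0.05,0],0],
  [[0,0,0],0],
  [[0,0,0],0],
])

```text
time: 10.25
ee_pos: [0.4823, 0.1252, 0.1016]
eef_rot: [0.081, 0.997, -0.0, -0.0]
ft_force: [0.8, 3.5, 0.8]
width: 0.0006
grip_force: 1.7
```

>>> drive_tool([
  [[-0.003,-0.02,0],0],
  [[-0.003,-0.02,0],0],
  [[-0.003,-0.02,0],0],
  [[-0.003,-0.02,0],0],
  [[-0.003,-0.02,0],0],
  [0,0],
  [[0,0,0],0],
  [[0,0,0],0],
  [[0,0,0],0],
  [[0,0,0],0],
])

```text
validation failed for argument at $.se...
```

>>> drive_tool([
  [[-0.003,-0.02,0],0],
  [[-0.003,-0.02,0],0],
  [[-0.003,-0.02,0],0],
  [[-0.003,-0.02,0],0],
  [[-0.003,-0.02,0],0],
  [[0,0,0],0],
  [[0,0,0],0],
  [[0,0,0],0],
  [[0,0,0],0],
  [[0,0,0],0],
])

```text
time: 11.5
ee_pos: [0.4822, 0.1243, 0.1016]
eef_rot: [0.081, 0.997, 0.0, 0.0]
ft_force: [0.9, 3.4, 0.5]
width: 0.0005
grip_force: 1.8
```

>>> drive_tool([
  [[-0.001,-0.01,0],0],
  [[-0.001,-0.01,0],0],
  [[-0.001,-0.01,0],0],
  [[-0.001,-0.01,0],0],
  [[-0.001,-0.01,0],0],
  [[-0.001,-0.01,0],0],
  [[0,0,0],0],
  [[0,0,0],0],
  [[0,0,0],0],
  [[0,0,0],0],
])

```text
time: 12.75
ee_pos: [0.4821, 0.1237, 0.1016]
eef_rot: [0.081, 0.997, 0.0, -0.0]
ft_force: [-0.2, 3.3, 0.0]
width: 0.0006
grip_force: 1.9
```

>>> drive_tool([
  [[-0.001,-0.01,0],0],
  [[-0.001,-0.01,0],0],
  [[-0.001,-0.01,0],0],
  [[-0.001,-0.01,0],0],
  [[0,0,0],0],
  [[0,0,0],0],
  [[0,0,0],0],
  [[0,0,0],0],
  [[0,0,0],0],
  [[0,0,0],0],
])

```text
time: 14.0
ee_pos: [0.4821, 0.1234, 0.1016]
eef_rot: [0.081, 0.997, 0.0, 0.0]
ft_force: [-0.4, 5.2, 0.4]
width: 0.0003
grip_force: 2.5
```

>>> drive_tool([
  [[0,-0.01,0],0],
  [[0,-0.01,0],0],
  [[0,0,0],0],
  [[0,0,0],0],
  [[0,0,0],0],
  [[0,0,0],0],
  [[0,0,0],0],
  [[0,0,0],0],
  [[0,0,0],0],
  [[0,0,0],0],
])

```text
time: 15.25
ee_pos: [0.4821, 0.1233, 0.1016]
eef_rot: [0.081, 0.997, 0.0, 0.0]
ft_force: [1.0, 5.2, 0.7]
width: 0.0006
grip_force: 2.8
```

>>> drive_tool([
  [[0,-0.01,0],0],
  [[0,-0.01,0],0],
  [[0,-0.01,0],0],
  [[0,0,0],0],
  [[0,0,0],0],
  [[0,0,0],0],
  [[0,0,0],0],
  [[0,0,0],0],
  [[0,0,0],0],
  [[0,0,0],0],
])

```text
time: 16.5
ee_pos: [0.4821, 0.1233, 0.1016]
eef_rot: [0.081, 0.997, 0.0, 0.0]
ft_force: [-0.0, 6.4, -0.4]
width: 0.0009
grip_force: 3.3
```

The position is held and the force is rising (6.4 N against 3.4 N friction), so the tab is at its stop. I'll back off, rise and move over the grip with the jaws half open.

>>> drive_tool([
  [[0.1,0.7,0],0.4],
  [[0.1,0.7,0],0],
  [[0,0,3],0],
  [[0,0,3.5],0],
  [[0,0,3.5],0],
  [[0,0,3],0],
  [[0.8,-1.9,2],0],
  [[0.8,-1.9,0],0],
  [[0.8,-1.9,0],0],
  [[0.7,-1.9,0],0],
])

```text
time: 17.75
ee_pos: [0.5151, 0.0593, 0.2505]
eef_rot: [0.078, 0.997, -0.0, -0.001]
ft_force: [0.4, 0.6, -0.7]
width: 0.0006
grip_force: 0.0
```

>>> drive_tool([
  [[0,0,0],0],
  [[0,0,0],0],
  [[0,0,0],0],
  [[0,0,0],0],
  [[0,0,0],0],
  [[0,0,0],0],
  [[0,0,0],0],
  [[0,0,0],0],
  [[0,0,0],0],
  [[0,0,0],0],
], hand=0.54)

```text
time: 19.0
ee_pos: [0.5151, 0.0608, 0.2516]
eef_rot: [0.078, 0.997, 0.0, -0.0]
ft_force: [0.4, 0.5, 0.8]
width: 0.0399
grip_force: 0.0
```

```bash
python3 - <<'E'
from h import *
import cv2
shot('w3')
a=cv2.imread("pics/w3.png")[90:300,160:500];cv2.imwrite("pics/w3c.png",cv2.resize(a,None,fx=2.35,fy=2.35,interpolation=cv2.INTER_CUBIC))
W=load("pics/w3.npz");p=np.load("pose.npy")
print(((W.proj(w(p,[[1,0,128],[-10,62,118],[-10,-62,118],[-42,-7,98],[-42,-38,98],[-42,50,114]]))-[160,90])*2.35).round())
E
```

```text
19.0 [0.51508563 0.06076668 0.25155859] yaw 171.07937861859386 [ 7.77685031e-02  9.96971443e-01  4.48220100e-05 -2.29294167e-05] [0.4431749  0.48613721 0.84625496] 0.03990334338471788 [ 0.51  0.16 -0.79  1.67  0.11  1.36  1.13]
[[379. 342.]
 [590. 297.]
 [167. 297.]
 [356. 180.]
 [254. 180.]
 [552. 186.]]
```

View pics/w3c.png

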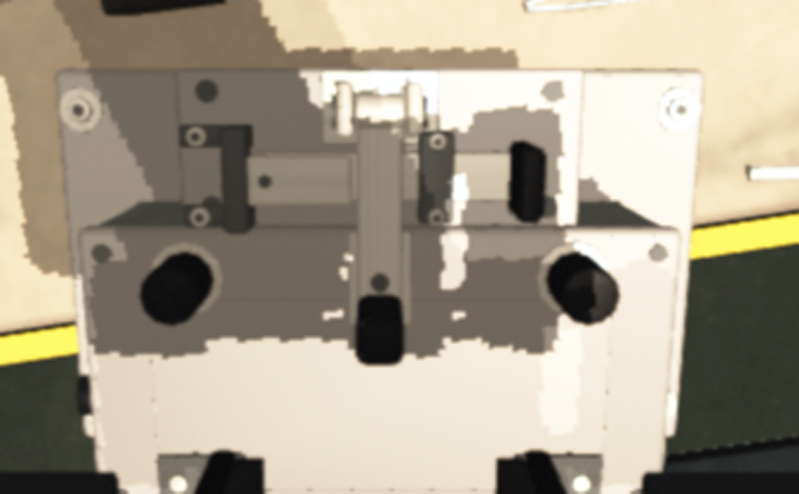

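The hook's end (x≈355) is now just clear of the lever's edge (358) and sits against the stop bar (250). The grip is at (380,335), as predicted. Descending and pinching it.

>>> drive_tool([
  [[0,0,-3],0],
  [[0,0,-3],0],
  [[0,0,-3],0],
  [[0,0,-3],0],
  [[0,0,-2],0],
  [[0,0,-0.7],0],
  [[0,0,0],0],
  [[0,0,0],0],
  [[0,0,0],0],
  [[0,0,0],0],
])

```text
time: 20.3
ee_pos: [0.5153, 0.0608, 0.105]
eef_rot: [0.078, 0.997, 0.0, 0.0]
ft_force: [-0.5, 0.4, 0.4]
width: 0.0399
grip_force: 0.0
```

>>> drive_tool([
  [[0,0,0],0],
  [[0,0,0],0],
  [[0,0,0],0],
  [[0,0,0],0],
  [[0,0,0],0],
  [[0,0,0],0],
  [[0,0,0],0],
  [[0,0,0],0],
  [[0,0,0],0],
  [[0,0,0],0],
], hand=1, newtons=12)

```text
time: 21.55
ee_pos: [0.5151, 0.0608, 0.1046]
eef_rot: [0.078, 0.997, 0.0, -0.0]
ft_force: [-1.1, -0.2, -1.4]
width: 0.0139
grip_force: 12.0
```

Gripped at 13.9 mm. I'll test with a small 5° lift to feel whether the hook is clear, and compute the arcs meanwhile.

>>> drive_tool([
  [[-0.04,0.006,0.1],0],
  [[-0.04,0.006,0.11],0],
  [[-0.04,0.007,0.11],0],
  [[-0.05,0.007,0.11],0],
  [[-0.05,0.007,0.11],0],
  [[0,0,0],0],
  [[0,0,0],0],
  [[0,0,0],0],
  [[0,0,0],0],
  [[0,0,0],0],
])

```text
time: 22.8
ee_pos: [0.5132, 0.0611, 0.1101]
eef_rot: [0.078, 0.997, 0.0, 0.0]
ft_force: [4.3, -1.2, 0.7]
width: 0.0139
grip_force: 12.0
```

```bash
python3 - <<'E'
import numpy as np
c,s=np.cos(-.1561),np.sin(-.1561)
def arc(x,z,th,sgn):
    a=np.radians(th);X=x*np.cos(a)-sgn*z*np.sin(a);Z=z*np.cos(a)+sgn*x*np.sin(a)
    return np.diff(np.c_[c*X,s*X,Z],axis=0)*100 if 1 else 0
np.set_printoptions(suppress=True,precision=2)
print(arc(.063,.022,np.linspace(5,97,19),1))
print(arc(-.088,.029,np.linspace(0,93,29),-1))
E
```

```text
[[-0.27  0.04  0.53]
 [-0.31  0.05  0.51]
 [-0.35  0.06  0.48]
 [-0.39  0.06  0.44]
 [-0.43  0.07  0.4 ]
 [-0.47  0.07  0.36]
 [-0.5   0.08  0.32]
 [-0.52  0.08  0.27]
 [-0.54  0.09  0.23]
 [-0.56  0.09  0.18]
 [-0.57  0.09  0.12]
 [-0.58  0.09  0.07]
 [-0.59  0.09  0.02]
 [-0.59  0.09 -0.03]
 [-0.58  0.09 -0.09]
 [-0.57  0.09 -0.14]
 [-0.56  0.09 -0.19]
 [-0.54  0.08 -0.24]]
[[ 0.18 -0.03  0.5 ]
 [ 0.21 -0.03  0.49]
 [ 0.24 -0.04  0.48]
 [ 0.26 -0.04  0.47]
 [ 0.29 -0.05  0.45]
 [ 0.32 -0.05  0.43]
 [ 0.34 -0.05  0.41]
 [ 0.36 -0.06  0.39]
 [ 0.38 -0.06  0.37]
 [ 0.41 -0.06  0.35]
 [ 0.42 -0.07  0.32]
 [ 0.44 -0.07  0.3 ]
 [ 0.46 -0.07  0.27]
 [ 0.47 -0.07  0.24]
 [ 0.49 -0.08  0.22]
 [ 0.5  -0.08  0.19]
 [ 0.51 -0.08  0.16]
 [ 0.52 -0.08  0.13]
 [ 0.52 -0.08  0.1 ]
 [ 0.53 -0.08  0.07]
 [ 0.53 -0.08  0.03]
 [ 0.53 -0.08  0.  ]
 [ 0.53 -0.08 -0.03]
 [ 0.53 -0.08 -0.06]
 [ 0.52 -0.08 -0.09]
 [ 0.52 -0.08 -0.12]
 [ 0.51 -0.08 -0.15]
 [ 0.5  -0.08 -0.18]]
```

The lift is free (fz 0.7 N). Continuing the arc to upright.

>>> drive_tool([
  [[-0.23,0.04,0.53],0],
  [[-0.3,0.05,0.51],0],
  [[-0.35,0.06,0.48],0],
  [[-0.39,0.06,0.44],0],
  [[-0.43,0.07,0.4],0],
  [[-0.47,0.07,0.36],0],
  [[-0.5,0.08,0.32],0],
  [[-0.52,0.08,0.27],0],
  [[-0.54,0.09,0.23],0],
  [[0,0,0],0],
])

```text
time: 24.05
ee_pos: [0.4751, 0.0671, 0.1456]
eef_rot: [0.078, 0.997, -0.0, -0.0]
ft_force: [1.1, -2.7, 5.9]
width: 0.0138
grip_force: 12.0
```

>>> drive_tool([
  [[-0.56,0.09,0.2],0],
  [[-0.57,0.09,0.14],0],
  [[-0.58,0.09,0.08],0],
  [[-0.59,0.09,0.02],0],
  [[-0.59,0.09,-0.03],0],
  [[-0.58,0.09,-0.09],0],
  [[-0.57,0.09,-0.14],0],
  [[-0.56,0.09,-0.19],0],
  [[-0.2,0.03,-0.08],0],
  [[0,0,0],0],
])

```text
time: 25.3
ee_pos: [0.4272, 0.0746, 0.1443]
eef_rot: [0.078, 0.997, -0.0, -0.0]
ft_force: [-0.9, -2.9, 1.2]
width: 0.014
grip_force: 12.0
```

Lever at about 93°. Releasing it and going over to the left knob.

>>> drive_tool([
  [[0,0,0],0],
  [[0,0,0],0],
  [[0,0,0],0],
  [[0,0,0],0],
  [[0,0,0],0],
  [[0,0,0],0],
  [[0,0,2],0],
  [[0,0,2.5],0],
  [[0,0,2.5],0],
  [[0,0,0.5],0],
], hand=0.54)

```text
time: 26.55
ee_pos: [0.4283, 0.0747, 0.2207]
eef_rot: [0.078, 0.997, 0.0, 0.001]
ft_force: [0.5, -0.2, -0.8]
width: 0.0403
grip_force: 0.0
```

>>> drive_tool([
  [[1.5,0.8,0],0],
  [[2.2,1.2,0],0],
  [[2.2,1.2,0],0],
  [[2,1.2,0],0],
  [[0.8,0.5,0],0],
  [[0,0,0],0],
  [[0,0,0],0],
  [[0,0,0],0],
  [[0,0,0],0],
  [[0,0,0],0],
])

```text
time: 27.8
ee_pos: [0.5145, 0.1235, 0.2196]
eef_rot: [0.078, 0.997, -0.0, 0.0]
ft_force: [-1.1, -0.5, -1.4]
width: 0.0401
grip_force: 0.0
```

```bash
python3 - <<'E'
from h import *
shot('w4')
W=load("pics/w4.npz");p=np.load("pose.npy")
print(W.proj(w(p,[[-10,62,118],[-10,-62,118]])).round())
E
```

```text
27.8 [0.51453396 0.12346234 0.2195964 ] yaw 171.06918497579696 [ 7.78571890e-02  9.96964512e-01 -5.33102054e-05  1.34356575e-04] [-1.06676993 -0.52010923 -1.38779574] 0.040132915440075405 [ 0.44  0.22 -0.85  1.69  0.17  1.31  0.96]
[[321. 243.]
 [123. 243.]]
```

View pics/w4.png

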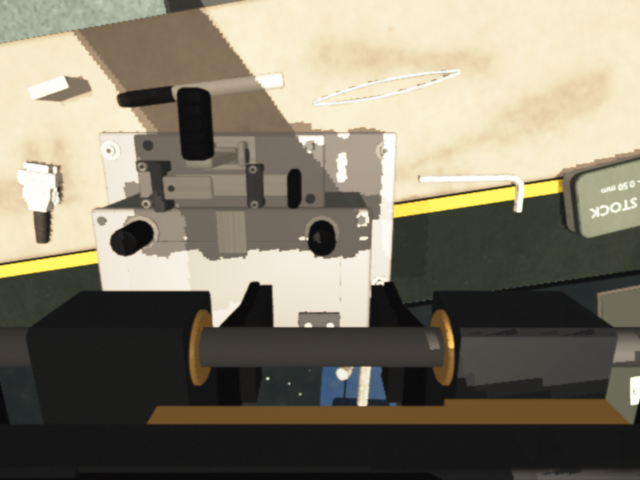

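The lever stands upright (black grip at (195,125)) and the left knob top is at (321,240), as predicted. Descending and gripping it.

>>> drive_tool([
  [[0,0,-2.5],0],
  [[0,0,-3],0],
  [[0,0,-3],0],
  [[0,0,-2.5],0],
  [[0,0,-0.9],0],
  [[0,0,0],0],
  [[0,0,0],0],
  [[0,0,0],0],
  [[0,0,0],0],
  [[0,0,0],0],
])

```text
time: 29.1
ee_pos: [0.5147, 0.1236, 0.1007]
eef_rot: [0.078, 0.997, 0.0, 0.0]
ft_force: [-0.3, -0.2, -0.2]
width: 0.0401
grip_force: 0.0
```

>>> drive_tool([
  [[0,0,0],0],
  [[0,0,0],0],
  [[0,0,0],0],
  [[0,0,0],0],
  [[0,0,0],0],
  [[0,0,0],0],
  [[0,0,0],0],
  [[0,0,0],0],
  [[0,0,0],0],
  [[0,0,0],0],
], hand=1, newtons=25)

```text
time: 30.35
ee_pos: [0.5146, 0.1236, 0.1005]
eef_rot: [0.078, 0.997, 0.0, -0.0]
ft_force: [-0.9, 0.5, -0.1]
width: 0.0175
grip_force: 25.0
```

>>> drive_tool([
  [[0.18,-0.03,0.5],0],
  [[0.21,-0.03,0.49],0],
  [[0.24,-0.04,0.48],0],
  [[0.26,-0.04,0.47],0],
  [[0.29,-0.05,0.45],0],
  [[0,0,0],0],
  [[0,0,0],0],
  [[0,0,0],0],
  [[0,0,0],0],
  [[0,0,0],0],
])

```text
time: 31.6
ee_pos: [0.526, 0.1218, 0.1249]
eef_rot: [0.078, 0.997, -0.0, -0.0]
ft_force: [-6.4, 0.4, -0.3]
width: 0.0169
grip_force: 25.0
```

>>> drive_tool([
  [[0.28,-0.05,0.45],0],
  [[0.33,-0.05,0.42],0],
  [[0.36,-0.06,0.39],0],
  [[0.38,-0.06,0.37],0],
  [[0.41,-0.06,0.35],0],
  [[0.42,-0.07,0.32],0],
  [[0.44,-0.07,0.3],0],
  [[0.46,-0.07,0.27],0],
  [[0.47,-0.07,0.24],0],
  [[0,0,0],0],
])

```text
time: 32.85
ee_pos: [0.5623, 0.1161, 0.1564]
eef_rot: [0.078, 0.997, 0.0, 0.0]
ft_force: [-5.4, 1.2, -1.0]
width: 0.0172
grip_force: 25.0
```

>>> drive_tool([
  [[0.49,-0.08,0.22],0],
  [[0.5,-0.08,0.19],0],
  [[0.51,-0.08,0.16],0],
  [[0.52,-0.08,0.13],0],
  [[0.52,-0.08,0.1],0],
  [[0.53,-0.08,0.07],0],
  [[0.53,-0.08,0.03],0],
  [[0.53,-0.08,0],0],
  [[0.53,-0.08,-0.03],0],
  [[0,0,0],0],
])

```text
time: 34.1
ee_pos: [0.6102, 0.1086, 0.166]
eef_rot: [0.078, 0.997, 0.0, 0.002]
ft_force: [-1.1, -1.0, 4.8]
width: 0.0167
grip_force: 25.0
```

>>> drive_tool([
  [[0.53,-0.08,-0.06],0],
  [[0.52,-0.08,-0.09],0],
  [[0.52,-0.08,-0.12],0],
  [[0.51,-0.08,-0.15],0],
  [[0.5,-0.08,-0.18],0],
  [[0,0,0],0],
  [[0,0,0],0],
  [[0,0,0],0],
  [[0,0,0],0],
  [[0,0,0],0],
])

```text
time: 35.35
ee_pos: [0.6366, 0.1045, 0.1603]
eef_rot: [0.078, 0.997, 0.0, 0.003]
ft_force: [2.4, -0.9, 5.1]
width: 0.017
grip_force: 25.0
```

>>> drive_tool([
  [[0,0,0],0],
  [[0,0,0],0],
  [[0,0,0],0],
  [[0,0,0],0],
  [[0,0,0],0],
  [[0,0,0],0],
  [[0,0,2],0],
  [[0,0,3],0],
  [[0,0,3],0],
  [[0,0,3],0],
], hand=0.54)

```text
time: 36.6
ee_pos: [0.6343, 0.1051, 0.2709]
eef_rot: [0.078, 0.997, 0.0, 0.001]
ft_force: [-0.2, 0.8, -0.9]
width: 0.0402
grip_force: 0.0
```

>>> drive_tool([
  [[-1,0,2],0],
  [[-2,0,2],0],
  [[-2,0,0],0],
  [[-2,0,0],0],
  [[-2,0,0],0],
  [[-2,0,0],0],
  [[-1,0,0],0],
  [[0,0,0],0],
  [[0,0,0],0],
  [[0,0,0],0],
])

```text
time: 37.85
ee_pos: [0.5146, 0.1049, 0.308]
eef_rot: [0.078, 0.997, 0.0, -0.0]
ft_force: [0.0, -0.6, -0.0]
width: 0.04
grip_force: 0.0
```

```bash
python3 - <<'E'
from h import *
import cv2
from bench import vision
shot('w5')
a=cv2.imread("pics/w5.png");b=vision.camera("scene")["color"][180:300,230:390,::-1]
b=cv2.resize(b,(400,300),interpolation=cv2.INTER_CUBIC);a=cv2.resize(a,(400,300))
cv2.imwrite("pics/end.png",np.hstack([a,b]))
E
```

```text
37.85 [0.51464449 0.10487666 0.30799551] yaw 171.0760704671219 [ 7.77972797e-02  9.96969133e-01  2.74583290e-04 -2.37613580e-04] [ 0.04596111 -0.63348043 -0.00241236] 0.04001423933757717 [ 0.47  0.16 -0.84  1.56  0.12  1.48  1.04]
```

View pics/end.png

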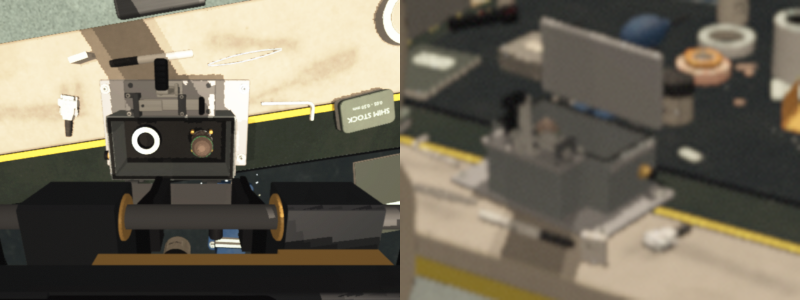

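The lid and lever both stand upright, the objective stands at (203,145) in the open box, and the robot is clear of everything. Handing in.

```bash
python3 -c "
from bench import r
print(r.close_job())"
```

```text
the job is handed in; nothing more can be done
None
```

The box is open and the job is handed in: the tab was eased to its stop at about 6.4 N, the lever and lid stand upright and released, and the objective still stands in the box; the hand-in returned no verdict.

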